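Make up two fixing kits in a sheet-metal shop

TASK

Make up the two fixing kits from the steel parts on the bench: the wide angle bracket and the plain round spacer go in the tray with two places; the narrow angle bracket, the U-channel piece and the thick collar go in the tray with three places. Put one part in each place (any place of the right tray), flat on its floor and the same way up as it stands now. Leave the small tin and the big bolt that stand among the parts where they are.

Things in the scene. Friction and masses are not known exactly. Their poses are not given: they have to be found in the camera images.
- tray_two: Low open kit tray of pale green plastic, fixed to the bench, 172 mm (its x) by 88 mm (y), two equal square places in a row along x. Each place is 80 by 80 mm inside and centred at y = 0, x = -42 and +42 mm; outer walls and dividers 4 mm thick, 18 mm high above the bench; floor top 4 mm above the bench. Origin: centre of the underside, z up.
- tray_three: Low open kit tray of pale green plastic, fixed to the bench, 256 mm (its x) by 88 mm (y), three equal square places in a row along x. Each place is 80 by 80 mm inside and centred at y = 0, x = -84, 0 and +84 mm; outer walls and dividers 4 mm thick, 18 mm high above the bench; floor top 4 mm above the bench. Origin: centre of the underside, z up.
- bracket_wide: Loose angle bracket of 8 mm bright steel, 60 mm wide: a flat foot 50 mm (its x) by 60 mm (y) by 8 mm thick, with one upright leg 8 mm thick, 60 mm wide, rising to 50 mm above the underside along the foot's +x edge (leg centred at x = +21 mm). About 330 g. Origin: centre of the foot's underside, z up. The wider of the two brackets. It stands on its foot with the leg up.
- bracket_narrow: Loose angle bracket of 8 mm bright steel, 30 mm wide: a flat foot 50 mm (its x) by 30 mm (y) by 8 mm thick, with one upright leg 8 mm thick, 30 mm wide, rising to 50 mm above the underside along the foot's +x edge (leg centred at x = +21 mm). About 165 g. Origin: centre of the foot's underside, z up. The narrower of the two brackets. It stands on its foot with the leg up.
- channel: Loose short piece of bright steel U-channel, open side up: 50 mm long (its x), 46 mm wide over the outside of its two walls (y), 45 mm high, web and walls 6 mm thick. About 280 g. Origin: centre of the underside, z up.
- collar: Loose thick-walled steel ring lying flat, bore upright: 46 mm outside, 26 mm bore, 40 mm high. About 320 g. Origin: centre of the underside, z up.
- spacer: Loose solid round steel bar standing on end, 26 mm diameter, 60 mm high, a small dark hole in the middle of its top. About 250 g. Origin: centre of the underside, z up.
- tin: Bystander, to be left alone: small round aluminium tin with a grey lid, 46 mm diameter, 40 mm high, standing among the parts. Origin: centre of the underside, z up.
- bolt: Bystander, to be left alone: dull yellow zinc-plated hexagon bolt standing on its head (36 mm across, 12 mm thick), shank 19 mm diameter pointing up, 50 mm high in all. Origin: centre of the underside, z up.
Things that resemble listed ones, but are neither listed nor needed, are in the scene too. Leave any blue look-alike of the collar alone.

How it is judged:
By the outcome, as a careful person would: the job done as asked, in the order asked, and still so for the second after the job is handed in, with the robot touching nothing.
It also fails if it takes over 120 s, if anything falls off the work surface, if the arm or the gripper's body presses on something with over 40 N, if the wrist force passes 120 N, or if a joint passes its speed limit or range.

ROBOT

A 6-joint arm with a two-finger parallel gripper is mounted at the origin on the work surface. World frame = base frame: x ahead of the robot, y to its left, z up, the work surface at z = 0. Lengths are in m, angles in degrees, forces in N, time in s.
With the tool pointing down it reaches from about 0.25 to 0.725 m from the base axis. Payload 9.7 kg.
Tool frame: the origin (TCP) lies on the mounting face of the last link; the fingertips stand 173 mm ahead of it and the grasp point (between the pads) lies 155 mm ahead of it; z points along the fingers, y is the line along which they close (so a half turn about z gives the same grasp; the last joint's range is limited). The gripper opens to 85 mm and grips with 20 to 120 N. Pads are 22 mm wide; open, the fingers measure 114 mm over their backs; the gripper's body (76 mm by 85 mm) begins 54 mm behind the grasp point. The pads swing forward as they close: fully open they stand 13 mm farther back than shut.
Start: joints at [73.912, 4.979, 10.078, 95.1, 0, 90], TCP at [0.152, 0.528, 0.405] pointing down, gripper open.
Joint ranges: [-179.16, 179.16], [-48.56, 103.87], [-65.8, 70.77], [-126.05, 130.52], [-82.76, 87.17], [-180, 180]. Speed limits (degrees/s): [127.2, 127.2, 147.25, 180, 180, 180].

INTERFACE

Orientations are given as [roll, pitch, yaw] about the fixed x, y, z axes, in that order (R = Rz(yaw) Ry(pitch) Rx(roll)).
In Python, from workcell import bot, camera, camera_model, outline_of, pinpoint gives the robot as it stands.
- The arm moves only by the tool move_arm, never from a script. Its arguments are lists of equal length, an entry for each row: "jaw": the closure, from 0 (fully open) to 1 (shut); "delta_pos": the shift along the world's x, y, z in m, a list of three; "yaw": the turn about the world's z in rad. In form: {"jaw": [jaw, ...], "delta_pos": [[dx, dy, dz], ...], "yaw": [yaw, ...]}. A call has 1 to 10 rows; each row shifts and turns the commanded pose from where the row before left it; what a row does not reach is not made up. A row lasts 1/12 s, in which the tool goes at most 41.7 mm and 7.16 degrees, less where a joint would pass 70% of its speed; a pose out of reach is approached as far as the arm can. A call with a gripper value outside its range is refused whole. The fingers move at their own pace and stop on an object; "force" is the grip in N (left out, the last holds). Time passes only in rows, so rows that do not move let the fingers close. It gives the time, the measured TCP pose, the force, the opening and the grip force at its end, in the units of the state.
- bot.get_obs(): the state, without advancing time (a new reading comes with each control period).
- camera(name): name is "side" or "top" or "wrist"; returns the picture (400x640x3 uint8, red, green, blue); there is no depth.
- camera_model(name): a dict with "fx", "fy", "cx", "cy" (pixels), "k1" (the pictures are not rectified: a ray, as slopes to the right and down, at radius r is drawn at 1 + k1 r^2 times it, then the intrinsics apply), "R" (3x3) and "t" (3): a world point X has camera coordinates R X + t. Camera axes: x right, y down, z forward; pixel columns grow to the right and rows downward; lengths in m; the calibration is good to about 2 mm. A picture is of the moment at which its call begins: read the wrist's pose just before it. camera_model takes no time and is no camera call; for the wrist camera it gives the pose at the moment of the call.
- bot.job_done(): hands the job in; it is judged then, once.
Trained networks look in the newest picture that a camera, given by its name, has taken for a name from the list of things; names that differ only in an ending like _2 or _b are one class to them, and where a whole thing is asked for, a point or a joint stands for the part that bears it (a point fixed in the world has none). Each returns a list of dicts, best first, with "confidence" (0 to 1); they miss things now and then, are a little off and sometimes report something else, mostly with a low value. They report only what shows in the picture. A call takes as long as a camera call. They do not tell look-alikes from the thing itself.
- outline_of(camera, thing): "mask" (400x640 bool, what is visible of it) and "xy" ([column, row] in pixels, amid what is visible of it).
- pinpoint(camera, thing): "xy" ([column, row] in pixels: a listed point, or the origin of a listed thing).
The state is a dict: "time": time; "q": joint angles; "qd": joint speeds; "joint_efforts": joint torques, N m; "ee_pos": TCP position; "tcp_rot": TCP orientation; "wrist_force": force on the tool from outside, world axes, zero at the start; "torque": the same for the moment, N m; "opening": finger opening in m; "grasp_force": force on a finger pad.
Only numpy, scipy, OpenCV 4.12 (cv2) and the standard library are available. Lean on these libraries where they do the work, as an engineer would, in place of code of your own. Each camera call takes 0.05 s, during which the arm holds its last target. There are 200 camera calls.

## Working session

There is one attempt and no reset: what is moved stays moved. The work goes in short steps, Python scripts to look and compute and a tool call to move; the robot and the scene stay as the last step left them, time stands still between calls to the robot, and variables do not carry over. Pictures are saved under pics/ and viewed, at most 14 in all, crops included, and the job is handed in when it is done.

Besides the shell and the picture viewer there is one more tool, called after "Request:" by a JSON object that holds its "op" and its "data". move_arm: Moves the arm, as the interface text tells. Its arguments: {"type":"object","properties":{"jaw":{"type":"array"},"delta_pos":{"type":"array"},"yaw":{"type":"array"},"force":{"type":"number"}},"required":["jaw","delta_pos","yaw"]}

```bash
mkdir -p pics; ls
cat > h.py <<'E'
import numpy as np, cv2
from workcell import bot, camera, camera_model, outline_of, pinpoint
def save(n,img): cv2.imwrite('pics/'+n+'.png',img[:,:,::-1])
def ray(m,px):
    K=np.array([[m['fx'],0,m['cx']],[0,m['fy'],m['cy']],[0,0,1.]])
    p=cv2.undistortPoints(np.array([[px]],float),K,np.array([m['k1'],0,0,0.]))[0,0]
    R=np.array(m['R']);t=np.array(m['t'])
    d=R.T@np.array([p[0],p[1],1.]);return -R.T@t,d/np.linalg.norm(d)
def atz(m,px,z):
    c,d=ray(m,px);return c+d*(z-c[2])/d[2]
def tri(rays):
    A=0;b=0
    for c,d in rays:
        P=np.eye(3)-np.outer(d,d);A=A+P;b=b+P@c
    return np.linalg.solve(A,b)
def proj(m,X):
    x=np.array(m['R'])@np.array(X)+np.array(m['t']);a=x[:2]/x[2];a=a*(1+m['k1']*(a@a))
    return np.array([m['fx']*a[0]+m['cx'],m['fy']*a[1]+m['cy']])
E
python3 - <<'E'
from h import *
T="tray_two tray_three bracket_wide bracket_narrow channel collar spacer tin bolt".split()
print(bot.get_obs()['time'])
for c in ['top','side']:
    im=camera(c);save(c+'0',im);m=camera_model(c)
    print(c,np.round(-np.array(m['R']).T@m['t'],3))
    for t in T:
        for r in pinpoint(c,t)[:3]: print(c,t,round(r['confidence'],2),np.round(r['xy']),np.round(atz(m,r['xy'],0),3)[:2])
print(bot.get_obs()['time'])
E
```

```text
pics
0.0
top [ 0.391 -0.009  0.866]
top tray_two 0.95 [470. 206.] [ 0.536 -0.322]
top tray_three 0.79 [186. 207.] [0.519 0.304]
top bracket_wide 0.74 [278. 236.] [0.46  0.097]
top bracket_narrow 0.71 [385. 135.] [ 0.696 -0.137]
top channel 0.62 [280. 140.] [0.679 0.103]
top collar 0.87 [368. 243.] [ 0.449 -0.098]
top collar 0.69 [366. 203.] [ 0.536 -0.094]
top collar 0.69 [354. 285.] [ 0.358 -0.07 ]
top spacer 0.6 [320. 198.] [0.545 0.008]
top tin 0.64 [333. 138.] [ 0.686 -0.017]
top bolt 0.47 [325. 243.] [ 0.446 -0.006]
side [ 0.01  -0.635  0.629]
side tray_two 0.82 [430. 297.] [ 0.541 -0.308]
side tray_three 0.75 [211. 158.] [0.516 0.32 ]
side bracket_wide 0.85 [250. 209.] [0.465 0.09 ]
side bracket_narrow 0.75 [405. 212.] [ 0.69 -0.13]
side channel 0.8 [324. 168.] [0.682 0.106]
side collar 0.9 [290. 297.] [ 0.37  -0.153]
side collar 0.81 [305. 262.] [ 0.445 -0.105]
side collar 0.8 [254. 274.] [ 0.359 -0.068]
side spacer 0.66 [308. 214.] [ 0.541 -0.004]
side spacer 0.18 [248. 211.] [0.456 0.087]
side tin 0.93 [362. 186.] [ 0.692 -0.007]
side tin 0.39 [211. 159.] [0.513 0.313]
side bolt 0.63 [270. 242.] [ 0.431 -0.019]
1.0
```

View pics/top0.png

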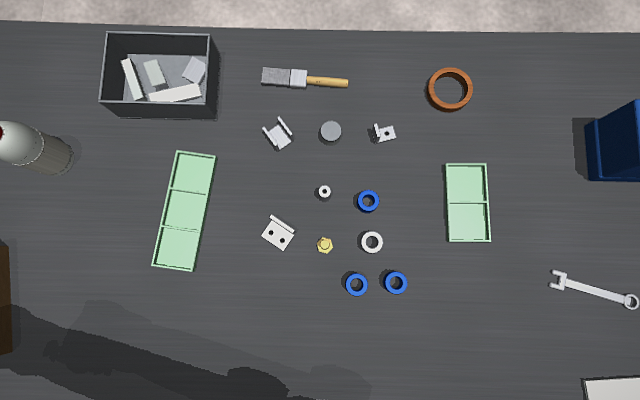

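View pics/side0.png

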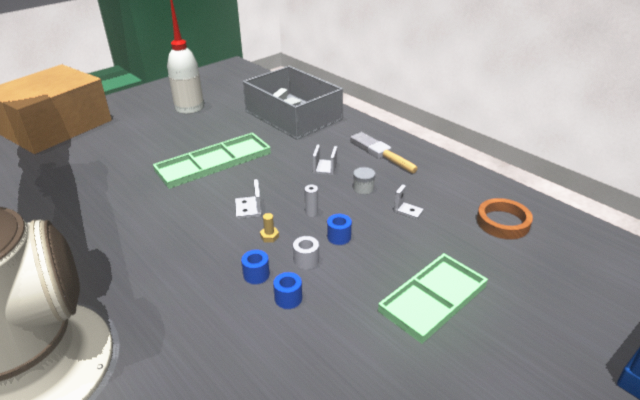

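The top picture shows the white collar at (371,242), with blue look-alikes at (368,201), (357,284) and (396,282). The wide bracket is at (278,233), the narrow one at (385,131), the channel at (277,134), the spacer at (324,191), the tin at (331,131) and the bolt at (325,244). The trays are at (184,210) and (468,203). Next I fit the known shapes to the masks from both views.

```bash
cat > fit.py <<'E'
from h import *
from scipy.optimize import minimize
def box(x0,x1,y0,y1,z0,z1): return np.array([[x,y,z] for x in(x0,x1) for y in(y0,y1) for z in(z0,z1)])
def cyl(r,z0,z1): 
    a=np.linspace(0,2*np.pi,32,endpoint=False);return np.array([[r*np.cos(b),r*np.sin(b),z] for b in a for z in(z0,z1)])
G={'tray_two':[box(-.086,.086,-.044,.044,0,.018)],'tray_three':[box(-.128,.128,-.044,.044,0,.018)],
'bracket_wide':[box(-.025,.025,-.03,.03,0,.008),box(.017,.025,-.03,.03,0,.05)],
'bracket_narrow':[box(-.025,.025,-.015,.015,0,.008),box(.017,.025,-.015,.015,0,.05)],
'channel':[box(-.025,.025,-.023,.023,0,.006),box(-.025,.025,-.023,-.017,0,.045),box(-.025,.025,.017,.023,0,.045)],
'collar':[cyl(.023,0,.04)],'spacer':[cyl(.013,0,.06)],'tin':[cyl(.023,0,.04)],'bolt':[cyl(.018,0,.012),cyl(.0095,0,.05)]}
S=4
def render(m,name,p,win):
    u0,v0,w,h=win;im=np.zeros((h*S,w*S),np.uint8);c,s=np.cos(p[2]),np.sin(p[2])
    for P in G[name]:
        X=P@np.array([[c,s,0],[-s,c,0],[0,0,1]])+[p[0],p[1],p[3] if len(p)>3 else 0]
        uv=np.array([proj(m,x) for x in X])-[u0-.5,v0-.5]
        cv2.fillConvexPoly(im,cv2.convexHull((uv*S*16).astype(np.int32)),1,shift=4)
    return im
def fit(name,views,xy,yaws,z=True,it=250):
    """views: list of (model,mask)"""
    V=[]
    for m,k in views:
        k=k.astype(np.uint8)
        if name=='collar': 
            c,_=cv2.findContours(k,cv2.RETR_EXTERNAL,cv2.CHAIN_APPROX_NONE);cv2.drawContours(k,c,-1,1,-1)
        ys,xs=np.nonzero(k);w=(max(xs.min()-15,0),max(ys.min()-15,0),np.ptp(xs)+30,np.ptp(ys)+30)
        w=tuple(map(int,w))
        sub=np.zeros((w[3],w[2]),np.uint8);q=k[w[1]:w[1]+w[3],w[0]:w[0]+w[2]];sub[:q.shape[0],:q.shape[1]]=q
        big=(cv2.resize(sub.astype(np.float32),None,fx=S,fy=S,interpolation=cv2.INTER_LINEAR)>.5)
        V.append((m,big,w))
    def cost(p):
        p=np.array([p[0]/100,p[1]/100,p[2]/5]+([p[3]/100] if len(p)>3 else []))
        return sum(1-(lambda r,b:(r&b).sum()/max((r|b).sum(),1))(render(m,name,p,w)>0,b) for m,b,w in V)
    best=None
    for y in yaws:
        x0=np.array([xy[0]*100,xy[1]*100,y*5]+([0.] if z else []))
        sim=np.vstack([x0]+[x0+e for e in np.eye(len(x0))*np.array([1,1,1.,.5][:len(x0)])])
        r=minimize(cost,x0,method='Nelder-Mead',options=dict(initial_simplex=sim,maxfev=it,xatol=.005,fatol=1e-4))
        if best is None or r.fun<best[0]: best=(r.fun,r.x)
    p=best[1];return best[0]/len(V),np.array([p[0],p[1],p[2]*20*np.pi/180/np.pi*9/np.pi if 0 else p[2]/5,p[3]/100 if z else 0])
E
sed -i 's/p\[2\]\*20.*if 0 else //' fit.py; sed -i 's/np.array(\[p\[0\],p\[1\],p\[2\]\/5/np.array([p[0]\/100,p[1]\/100,p[2]\/5/' fit.py
cat > m1.py <<'E'
from fit import *
X={'tray_two':(.536,-.32),'tray_three':(.518,.31),'bracket_wide':(.463,.093),'bracket_narrow':(.693,-.133),'channel':(.68,.105),'collar':(.447,-.1),'spacer':(.543,.002),'tin':(.689,-.01),'bolt':(.44,-.01)}
D={c:camera_model(c) for c in('top','side')};M={}
for c in D:
    camera(c)
    for n in X:
        L=outline_of(c,n);e=proj(D[c],[*X[n],.015])
        L=[l for l in L if np.hypot(*(np.array(l['xy'])-e))<22]
        if L: M[c,n]=L[0]['mask']
np.savez('masks.npz',**{c+'-'+n:v for (c,n),v in M.items()})
for n in X:
    v=[(D[c],M[c,n]) for c in D if (c,n) in M]
    rnd=n in('collar','spacer','tin','bolt')
    yaws=[0] if rnd else ([1.5] if 'tray' in n else np.arange(8)*np.pi/4)
    f,p=fit(n,v,X[n],yaws)
    print(n,len(v),round(f,3),np.round(p*[1000,1000,180/np.pi,1000],1))
E
python3 m1.py
```

```text
tray_two 2 0.022 [ 543.1 -312.   181.    -2.3]
tray_three 1 0.039 [513.2 309.7 173.  -21.4]
bracket_wide 2 0.076 [463.8  97.8 -33.3  -2.1]
bracket_narrow 2 0.081 [ 695.4 -131.6  108.    -1.7]
channel 2 0.06 [684.6 105.5  37.6  -2.8]
collar 2 0.055 [ 448.3 -102.7    7.7   -1.3]
spacer 2 0.144 [ 5.501e+02 -4.000e-01  4.900e+00 -1.700e+00]
tin 2 0.097 [689.8 -10.9   3.2  -1.9]
bolt 2 0.147 [ 4.4e+02 -4.7e+00  6.1e+00 -1.0e-01]
```

Run:
```python
from fit import *
o=bot.get_obs();print({k:np.round(o[k],3).tolist() for k in('time','q','ee_pos','tcp_rot','opening','wrist_force')})
V={'tray_two':[],'tray_three':[]}
X={'tray_two':(.543,-.312),'tray_three':(.515,.310)}
for c in('top','side'):
    im=camera(c);m=camera_model(c);h=cv2.cvtColor(im,cv2.COLOR_RGB2HSV)
    k=((h[...,0]>40)&(h[...,0]<80)&(h[...,1]>35)&(h[...,2]>90)).astype(np.uint8)
    n,lab=cv2.connectedComponents(k)
    for t in X:
        u=proj(m,[*X[t],.01]).astype(int);w=lab[u[1]-12:u[1]+12,u[0]-12:u[0]+12];w=w[w>0];V[t].append((m,lab==np.bincount(w).argmax()))
for t in X:
  for vs in (V[t],V[t][:1],V[t][1:]):
    f,p=fit(t,vs,X[t],[0.,-.15] ,z=len(vs)>1);print(t,round(f,3),np.round(p*[1000,1000,180/np.pi,1000],1))
im=camera('wrist');save('w0',im)
m=camera_model('wrist');print(np.round(-np.array(m['R']).T@m['t'],3),np.round(m['R'],2))
```

```text
{'time': 2.0, 'q': [73.913, 4.98, 10.076, 95.098, -0.0, 90.0], 'ee_pos': [0.152, 0.528, 0.405], 'tcp_rot': [-179.998, 0.0, 163.913], 'opening': 0.086, 'wrist_force': [-0.459, -0.214, 0.233]}
tray_two 0.454 [ 5.436e+02 -3.126e+02  1.100e+00 -2.000e-01]
tray_two 0.33 [ 543.8 -312.8    1.5    0. ]
tray_two 0.572 [ 541.5 -312.7    0.9    0. ]
tray_three 0.243 [512.6 303.7  -6.9  -1.4]
tray_three 0.094 [512.7 303.6  -7.3   0. ]
tray_three 0.389 [511.8 301.5  -7.    0. ]
[0.084 0.549 0.374] [[ 0.28  0.96 -0.  ]
 [ 0.92 -0.27  0.28]
 [ 0.27 -0.08 -0.96]]
```

View pics/w0.png

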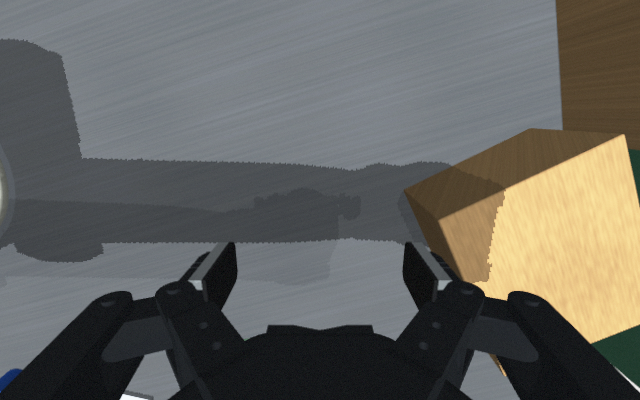

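The wrist view looks past the fingers towards the grasp point. Tray_two is at (0.543,-0.312), yaw about 1°. Tray_three is at (0.513,0.303), yaw about -7°. I'll start with the wide bracket.

Request:
{"op": "move_arm", "data": {"jaw": [0,0,0,0,0,0,0,0,0,0], "delta_pos": [[0.024,-0.032,-0.005],[0.024,-0.032,-0.005],[0.024,-0.032,-0.005],[0.024,-0.032,-0.005],[0.024,-0.032,-0.005],[0.024,-0.032,-0.005],[0.024,-0.032,-0.005],[0.024,-0.032,-0.005],[0.024,-0.032,-0.005],[0.024,-0.032,-0.005]], "yaw": [0.12,0.12,0.12,0.12,0.12,0.12,0.12,0.12,0.12,0.12], "force": 60}}

```text
time: 2.98
ee_pos: [0.3745, 0.2337, 0.3589]
tcp_rot: [-180.0, 0.0, -132.7]
wrist_force: [0.2, 1.5, -1.1]
opening: 0.0852
grasp_force: 0.0
```

Request:
{"op": "move_arm", "data": {"jaw": [0,0,0,0,0,0], "delta_pos": [[0.022,-0.0305,-0.016],[0.022,-0.0305,-0.016],[0.022,-0.0305,-0.016],[0.023,-0.0305,-0.017],[0,0,0],[0,0,0]], "yaw": [0.075,0,0,0,0,0]}}

```text
time: 3.48
ee_pos: [0.4633, 0.1118, 0.2928]
tcp_rot: [179.9, -0.1, -128.9]
wrist_force: [-0.5, 0.5, 1.0]
opening: 0.0854
grasp_force: 0.0
```

```bash
cat > look.py <<'E'
# usage: look.py name x y yawdeg picname : joint fit of wrist (now) + stored top/side masks
import sys
from fit import *
n,x,y,a,pic=sys.argv[1],*map(float,sys.argv[2:5]),sys.argv[5]
o=bot.get_obs();print(np.round(o['ee_pos'],4),np.round(o['tcp_rot'],2),o['time'])
m=camera_model('wrist');im=camera('wrist');save(pic,im)
L=outline_of('wrist',n);e=proj(m,[x,y,.02])
print('expected px',e,[(round(l['confidence'],2),np.round(l['xy']),int(l['mask'].sum())) for l in L])
L=[l for l in L if np.hypot(*(np.array(l['xy'])-e))<80]
if L:
    f,p=fit(n,[(m,L[0]['mask'])],(x,y),[np.radians(a)],z=False);print('wrist only z=0',round(f,3),np.round(p*[1000,1000,180/np.pi,1000],1))
    z=np.load('masks.npz');v=[(m,L[0]['mask'])]+[(camera_model(c),z[c+'-'+n]) for c in('top','side')]
    f,p=fit(n,v,(x,y),[np.radians(a)]);print('all views',round(f,3),np.round(p*[1000,1000,180/np.pi,1000],1))
E
python3 look.py bracket_wide .4638 .0978 -33.3 w1
```

```text
[0.4633 0.1118 0.2928] [ 1.7992e+02 -1.0000e-01 -1.2889e+02] 3.4833
expected px [306.91154733 185.76247045] []
```

View pics/w1.png

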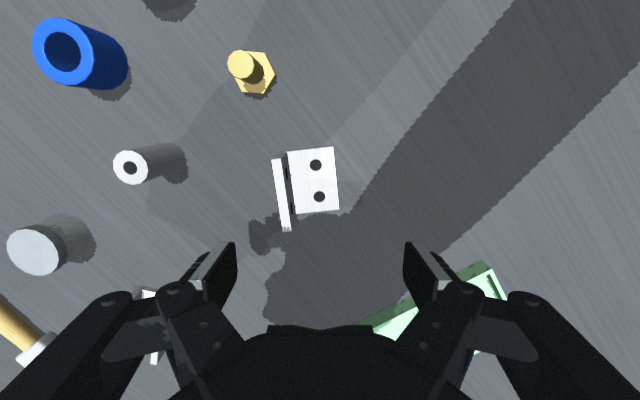

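The picture shows the wide bracket at about (305,185) with its leg on the left, some 7° off the pads because the arm lagged. The network missed it, so I'll fall back on brightness.

```bash
python3 - <<'E'
s=open('look.py').read()
s=s.replace("if L:\n","""if not L or len(sys.argv)>6:
    k=cv2.morphologyEx((im.min(2)>185).astype(np.uint8),cv2.MORPH_CLOSE,np.ones((11,11)))
    _,lab=cv2.connectedComponents(k);u=e.astype(int);w=lab[max(u[1]-25,0):u[1]+25,max(u[0]-25,0):u[0]+25];w=w[w>0]
    if len(w): k=(lab==np.bincount(w).argmax()).astype(np.uint8);L=[{'mask':k>0}];print('bright',k.sum())
if L:
""",1)
open('look.py','w').write(s)
E
python3 look.py bracket_wide .4638 .0978 -33.3 w1b
```

```text
[0.4627 0.1136 0.2943] [ 1.7999e+02  2.0000e-02 -1.2869e+02] 3.5833
expected px [305.59511142 183.56177367] [(0.63, array([306., 178.]), 4262)]
wrist only z=0 0.03 [461.7  98.3 -32.7   0. ]
all views 0.074 [462.9  98.2 -32.6  -2.1]
```

Request:
{"op": "move_arm", "data": {"jaw": [0,0,0,0,0,0,0,0,0,0], "delta_pos": [[0.0085,-0.0133,0],[0.0085,-0.0133,0],[0,0,0],[0,0,-0.03],[0,0,-0.03],[0,0,-0.02],[0,0,-0.01],[0,0,0],[0,0,0],[0,0,0]], "yaw": [0.0525,0.0525,0,0,0,0,0,0,0,0]}}

```text
time: 4.52
ee_pos: [0.4803, 0.0873, 0.2057]
tcp_rot: [-179.9, 0.1, -122.6]
wrist_force: [0.4, -1.0, 0.5]
opening: 0.0854
grasp_force: 0.0
```

Request:
{"op": "move_arm", "data": {"jaw": [0,0,1,1,1,1,1,1,1,1], "delta_pos": [[0,0,-0.007],[0,0,0],[0,0,0],[0,0,0],[0,0,0],[0,0,0],[0,0,0],[0,0,0],[0,0,0],[0,0,0]], "yaw": [0,0,0,0,0,0,0,0,0,0]}}

```text
time: 5.35
ee_pos: [0.48, 0.0868, 0.1972]
tcp_rot: [-180.0, 0.0, -122.7]
wrist_force: [1.0, -1.6, 2.7]
opening: 0.0068
grasp_force: 59.2
```

Request:
{"op": "move_arm", "data": {"jaw": [1,1,1,1,1,1,1,1,1,1], "delta_pos": [[0,0,0.03],[0,0,0.035],[0,0,0.035],[0.01,-0.038,0],[0.01,-0.038,0],[0.01,-0.038,0],[0.01,-0.038,0],[0.01,-0.038,0],[0.01,-0.038,0],[0.01,-0.038,0]], "yaw": [0,0,0,-0.1,-0.1,-0.1,-0.1,-0.1,-0.1,-0.1]}}

```text
time: 6.18
ee_pos: [0.5498, -0.1812, 0.2961]
tcp_rot: [180.0, -0.1, -163.1]
wrist_force: [0.7, 0.6, -3.5]
opening: 0.007
grasp_force: 59.8
```

Request:
{"op": "move_arm", "data": {"jaw": [1,1,1,1,1,1,1,1], "delta_pos": [[0.01,-0.038,0],[0.01,-0.038,0],[0.01,-0.038,0],[0.005,-0.038,0],[0,0,0],[0,0,0],[0,0,0],[0,0,0]], "yaw": [-0.1,-0.1,-0.08,0,0,0,0,0]}}

```text
time: 6.85
ee_pos: [0.5848, -0.3302, 0.2967]
tcp_rot: [180.0, -0.0, -178.7]
wrist_force: [0.9, -1.1, -3.3]
opening: 0.0072
grasp_force: 60.2
```

Request:
{"op": "move_arm", "data": {"jaw": [1,1,1,1,1,1,1,1,1], "delta_pos": [[0.001,-0.0025,-0.03],[0,0,-0.03],[0,0,-0.02],[0,0,-0.008],[0,0,0],[0,0,-0.004],[0,0,-0.002],[0,0,0],[0,0,0]], "yaw": [0,0,0,0,0,0,0,0,0]}}

```text
time: 7.6
ee_pos: [0.5861, -0.3338, 0.2042]
tcp_rot: [-179.9, 0.1, -178.8]
wrist_force: [-0.4, 0.3, -3.2]
opening: 0.0069
grasp_force: 60.3
```

Request:
{"op": "move_arm", "data": {"jaw": [1,1,1,1,1], "delta_pos": [[0,0,-0.002],[0,0,0],[0,0,-0.001],[0,0,0],[0,0,0]], "yaw": [0,0,0,0,0]}}

```text
time: 8.02
ee_pos: [0.5859, -0.3338, 0.2013]
tcp_rot: [-180.0, 0.1, -178.8]
wrist_force: [-3.1, 0.7, 5.5]
opening: 0.0069
grasp_force: 61.5
```

Request:
{"op": "move_arm", "data": {"jaw": [0.5,0.4,0.3,0.3,0.3,0.3,0.2,0.2,0.1,0], "delta_pos": [[0,0,0],[0,0,0],[0,0,0],[0,0,0],[0,0,0.02],[0,0,0.035],[0,0,0.04],[-0.005,0.037,0],[-0.005,0.037,0],[-0.005,0.037,0]], "yaw": [0,0,0,0,0,0,0,0,0,0]}}

```text
time: 8.85
ee_pos: [0.5707, -0.222, 0.2957]
tcp_rot: [-180.0, 0.1, -178.9]
wrist_force: [0.4, 0.7, -0.8]
opening: 0.0849
grasp_force: 0.0
```

Request:
{"op": "move_arm", "data": {"jaw": [0,0,0,0,0,0,0,0,0], "delta_pos": [[-0.004,0.037,0],[-0.004,0.037,0],[-0.004,0.037,0],[-0.004,0.037,0],[-0.004,0.037,0],[-0.001,0.037,0],[0,0,0],[0,0,0],[0,0,0]], "yaw": [0,0,0,0,0,0,0,0,0]}}

```text
time: 9.6
ee_pos: [0.5499, -0.0007, 0.295]
tcp_rot: [-180.0, 0.0, -178.8]
wrist_force: [-0.2, -0.4, -0.6]
opening: 0.0854
grasp_force: 0.0
```

```bash
python3 look.py spacer .550 0 0 w2
```

```text
[ 0.5499 -0.0007  0.295 ] [-1.7998e+02  1.0000e-02 -1.7876e+02] 9.6
expected px [319.25704957 197.4084117 ] [(0.71, array([319., 204.]), 1230)]
wrist only z=0 0.075 [547.6  -0.6   5.8   0. ]
all views 0.123 [549.1  -0.7  11.3  -1.7]
```

View pics/w2.png

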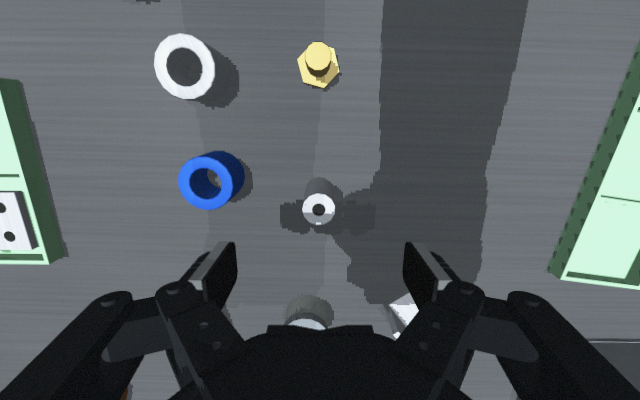

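The spacer's top is at (319,209), centred between the pads, and the wide bracket sits in its tray at left. I'll grasp the spacer.

Request:
{"op": "move_arm", "data": {"jaw": [0,0,0,0,0,0,0,1,1,1], "delta_pos": [[-0.0015,0,-0.03],[0,0,-0.03],[0,0,-0.02],[0,0,-0.012],[0,0,-0.006],[0,0,0],[0,0,0],[0,0,0],[0,0,0],[0,0,0]], "yaw": [0,0,0,0,0,0,0,0,0,0]}}

```text
time: 10.53
ee_pos: [0.5487, -0.0007, 0.198]
tcp_rot: [-180.0, 0.1, -178.8]
wrist_force: [0.4, 0.5, 0.2]
opening: 0.0516
grasp_force: 0.0
```

Request:
{"op": "move_arm", "data": {"jaw": [1,1,1,1,1], "delta_pos": [[0,0,0],[0,0,0],[0,0,0],[0,0,0],[0,0,0]], "yaw": [0,0,0,0,0]}}

```text
time: 10.95
ee_pos: [0.5485, -0.0007, 0.1974]
tcp_rot: [180.0, 0.0, -178.8]
wrist_force: [-1.4, -0.0, 6.2]
opening: 0.0245
grasp_force: 58.6
```

Request:
{"op": "move_arm", "data": {"jaw": [1,1,1,1,1,1,1,1,1,1], "delta_pos": [[0,0,0.03],[0,0,0.035],[0,0,0.035],[-0.006,-0.039,0],[-0.006,-0.039,0],[-0.006,-0.039,0],[-0.006,-0.039,0],[-0.006,-0.039,0],[-0.006,-0.039,0],[-0.006,-0.039,0]], "yaw": [0,0,0,0,0,0,0,0,0,0]}}

```text
time: 11.78
ee_pos: [0.5055, -0.2754, 0.2962]
tcp_rot: [180.0, -0.1, -178.8]
wrist_force: [1.4, 0.3, -2.7]
opening: 0.0246
grasp_force: 59.8
```

Request:
{"op": "move_arm", "data": {"jaw": [1,1,1,1,1,1,1,1,1], "delta_pos": [[-0.006,-0.039,0],[0,0,0],[0,0,0],[0,0,-0.035],[0,0,-0.03],[0,0,-0.018],[0,0,-0.008],[0,0,0],[0,0,0]], "yaw": [0,0,0,0,0,0,0,0,0]}}

```text
time: 12.53
ee_pos: [0.5007, -0.3121, 0.2066]
tcp_rot: [180.0, 0.0, -178.8]
wrist_force: [0.2, -0.0, -2.5]
opening: 0.0246
grasp_force: 60.5
```

Request:
{"op": "move_arm", "data": {"jaw": [1,1,1,1,1,1], "delta_pos": [[0,0,-0.003],[0,0,0],[0,0,-0.001],[0,0,-0.001],[0,0,0],[0,0,0]], "yaw": [0,0,0,0,0,0]}}

```text
time: 13.03
ee_pos: [0.5005, -0.3128, 0.2015]
tcp_rot: [-180.0, 0.1, -178.8]
wrist_force: [-0.0, 0.3, 0.3]
opening: 0.0247
grasp_force: 60.7
```

Request:
{"op": "move_arm", "data": {"jaw": [0.6,0.4,0.3,0.2,0.2,0.2,0.2,0.1,0,0], "delta_pos": [[0,0,0],[0,0,0],[0,0,0],[0,0,0],[0,0,0.025],[0,0,0.035],[0,0,0.035],[0.027,0.029,0],[0.027,0.029,0],[0.027,0.029,0]], "yaw": [0,0,0,0,0,0,0,0.05,0.05,0.05]}}

```text
time: 13.87
ee_pos: [0.582, -0.2252, 0.2972]
tcp_rot: [-179.9, 0.1, -170.2]
wrist_force: [0.1, -0.2, -0.4]
opening: 0.0856
grasp_force: 0.0
```

Request:
{"op": "move_arm", "data": {"jaw": [0,0,0,0,0,0,0], "delta_pos": [[0.027,0.029,0],[0.027,0.029,0],[0.027,0.029,0],[0.026,0.027,0],[0,0,0],[0,0,0],[0,0,0]], "yaw": [0.05,0.05,0.043,0,0,0,0]}}

```text
time: 14.45
ee_pos: [0.6883, -0.1116, 0.2955]
tcp_rot: [180.0, -0.0, -162.0]
wrist_force: [-0.3, -1.2, 0.3]
opening: 0.0855
grasp_force: 0.0
```

```bash
python3 look.py bracket_narrow .6954 -.1316 108 w3
```

```text
[ 0.6883 -0.1116  0.2955] [ 1.7999e+02 -5.0000e-02 -1.6200e+02] 14.45
expected px [294.59941093 197.62600676] [(0.89, array([299., 188.]), 1914)]
wrist only z=0 0.036 [ 692.6 -131.2  106.3    0. ]
all views 0.094 [ 694.3 -131.3  107.7   -1.5]
```

View pics/w3.png

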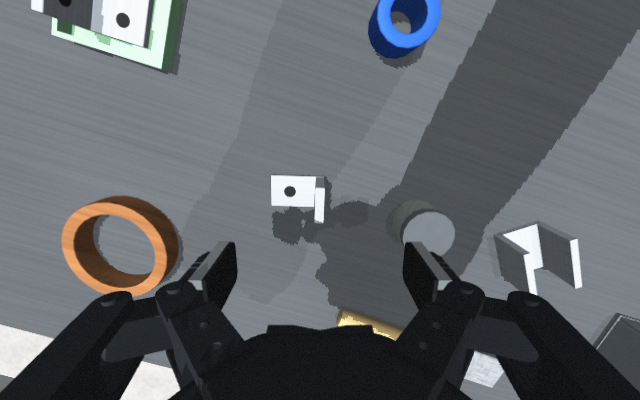

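The narrow bracket is at (298,195) with its leg at column 319, and the tin at (428,233) is near the right finger. I'll go down with the jaws part closed.

Request:
{"op": "move_arm", "data": {"jaw": [0.4,0.4,0.4,0.4,0.4,0.4,0.4,0.4,0.4,0.4], "delta_pos": [[-0.0015,0.0005,0],[0,0,0],[0,0,0],[0,0,-0.03],[0,0,-0.03],[0,0,-0.02],[0,0,-0.012],[0,0,-0.0065],[0,0,0],[0,0,0]], "yaw": [-0.02,0,0,0,0,0,0,0,0,0]}}

```text
time: 15.38
ee_pos: [0.6871, -0.1113, 0.1986]
tcp_rot: [-180.0, 0.1, -163.2]
wrist_force: [0.3, 0.6, 0.5]
opening: 0.0514
grasp_force: 0.0
```

Request:
{"op": "move_arm", "data": {"jaw": [1,1,1,1,1,1,1], "delta_pos": [[0,0,0],[0,0,0],[0,0,0],[0,0,0],[0,0,0],[0,0,0],[0,0,0]], "yaw": [0,0,0,0,0,0,0]}}

```text
time: 15.97
ee_pos: [0.6871, -0.1113, 0.1985]
tcp_rot: [-179.9, 0.1, -163.2]
wrist_force: [0.7, -1.1, 5.8]
opening: 0.0068
grasp_force: 59.3
```

Request:
{"op": "move_arm", "data": {"jaw": [1,1,1,1,1,1,1,1,1,1], "delta_pos": [[0,0,0.03],[0,0,0.035],[0,0,0.035],[-0.008,0.0386,0],[-0.008,0.0386,0],[-0.008,0.0386,0],[-0.008,0.0386,0],[-0.008,0.0386,0],[-0.008,0.0386,0],[-0.008,0.0386,0]], "yaw": [0,0,0,-0.04,-0.04,-0.04,-0.04,-0.04,-0.04,-0.04]}}

```text
time: 16.8
ee_pos: [0.63, 0.1608, 0.297]
tcp_rot: [-180.0, -0.0, -179.3]
wrist_force: [0.8, 0.3, -1.2]
opening: 0.007
grasp_force: 59.0
```

Request:
{"op": "move_arm", "data": {"jaw": [1,1,1,1,1,1,1], "delta_pos": [[-0.008,0.0386,0],[-0.008,0.0386,0],[-0.008,0.0386,0],[-0.008,0.0386,0],[0,0,0],[0,0,0],[0,0,0]], "yaw": [-0.04,-0.04,-0.04,-0.015,0,0,0]}}

```text
time: 17.38
ee_pos: [0.5987, 0.3135, 0.2968]
tcp_rot: [-179.9, -0.0, 173.1]
wrist_force: [-0.4, -1.6, -1.7]
opening: 0.007
grasp_force: 59.1
```

Run:
```python
from h import *
print(bot.get_obs()['ee_pos']);m=camera_model('wrist');im=camera('wrist')
c=np.array([.5126,.303]);a=np.radians(-7);ex=np.array([np.cos(a),np.sin(a)]);ey=np.array([-ex[1],ex[0]])
for sx,sy in((-1,-1),(1,-1),(1,1),(-1,1)):
    u=proj(m,[*(c+sx*.128*ex+sy*.044*ey),.018]);cv2.circle(im,tuple(int(v) for v in u),3,(255,0,0),-1)
for s in(-1,0,1):
    u=proj(m,[*(c+s*.084*ex),.004]);cv2.circle(im,tuple(int(v) for v in u),3,(0,0,255),-1)
save('w4',im)
```

```text
[0.59867782 0.3134854  0.29681363]
```

View pics/w4.png

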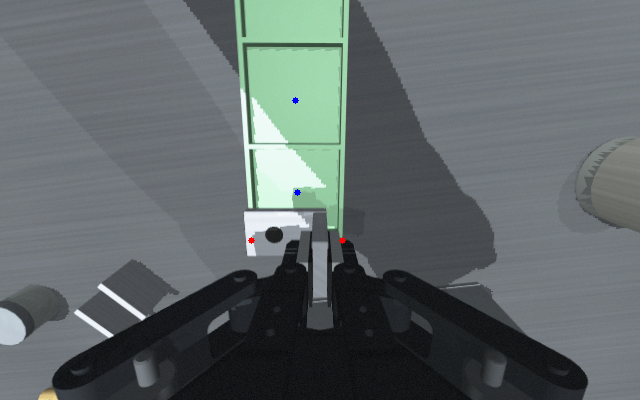

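The tray's projected centres at (295,100) and (297,192) sit on its places, so I'll set the narrow bracket down.

Request:
{"op": "move_arm", "data": {"jaw": [1,1,1,1,1,1,1,1,1,1], "delta_pos": [[0,0,-0.035],[0,0,-0.03],[0,0,-0.018],[0,0,-0.007],[0,0,0],[0,0,-0.003],[0,0,-0.001],[0,0,-0.001],[0,0,0],[0,0,0]], "yaw": [0,0,0,0,0,0,0,0,0,0]}}

```text
time: 18.27
ee_pos: [0.599, 0.3135, 0.2033]
tcp_rot: [180.0, 0.1, 173.1]
wrist_force: [-0.7, 0.1, -1.1]
opening: 0.0066
grasp_force: 59.1
```

Request:
{"op": "move_arm", "data": {"jaw": [1,1,1,1], "delta_pos": [[0,0,-0.001],[0,0,-0.0005],[0,0,0],[0,0,0]], "yaw": [0,0,0,0]}}

```text
time: 18.6
ee_pos: [0.599, 0.3136, 0.2026]
tcp_rot: [179.9, 0.1, 173.1]
wrist_force: [-1.9, -2.0, 6.0]
opening: 0.0066
grasp_force: 60.4
```

Request:
{"op": "move_arm", "data": {"jaw": [0.6,0.4,0.3,0.3,0.3,0.3,0.2,0,0,0], "delta_pos": [[0,0,0],[0,0,0],[0,0,0],[0,0,0],[0,0,0.025],[0,0,0.035],[0,0,0.033],[0.012,-0.0297,0],[0.012,-0.0297,0],[0.012,-0.0297,0]], "yaw": [0,0,0,0,0,0,0,0.11,0.11,0.11]}}

```text
time: 19.43
ee_pos: [0.6351, 0.2238, 0.2947]
tcp_rot: [180.0, 0.1, -167.6]
wrist_force: [-0.2, -0.3, -0.3]
opening: 0.0849
grasp_force: 0.0
```

Request:
{"op": "move_arm", "data": {"jaw": [0,0,0,0,0,0,0,0], "delta_pos": [[0.012,-0.0297,0],[0.012,-0.0297,0],[0.012,-0.0297,0],[0.0125,-0.03,0],[0,0,0],[0,0,0],[0,0,0],[0,0,0]], "yaw": [0.11,0.11,0.11,0.11,0.005,0,0,0]}}

```text
time: 20.1
ee_pos: [0.683, 0.1062, 0.2939]
tcp_rot: [180.0, -0.0, -142.6]
wrist_force: [-0.7, -0.2, -0.0]
opening: 0.0853
grasp_force: 0.0
```

```bash
python3 look.py channel .6845 .1055 37.6 w5
```

```text
[0.683  0.1062 0.2939] [ 179.99   -0.   -142.56] 20.1
expected px [316.09635788 197.56067512] [(0.59, array([315., 194.]), 3191)]
wrist only z=0 0.029 [682.  105.8  38.1   0. ]
all views 0.08 [683.9 105.3  37.5  -2.2]
```

View pics/w5.png

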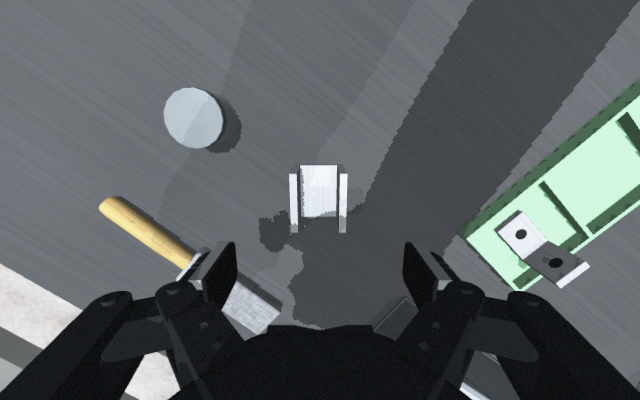

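The channel is centred and aligned between the pads at (318,195), and the narrow bracket sits in its place. I'll grasp the channel.

Request:
{"op": "move_arm", "data": {"jaw": [0.15,0.15,0.15,0.15,0.15,0.15,0.15,0.15,1,1], "delta_pos": [[0,-0.0005,-0.03],[0,0,-0.03],[0,0,-0.02],[0,0,-0.014],[0,0,-0.01],[0,0,0],[0,0,0],[0,0,0],[0,0,0],[0,0,0]], "yaw": [0.006,0,0,0,0,0,0,0,0,0]}}

```text
time: 21.03
ee_pos: [0.6837, 0.1048, 0.1913]
tcp_rot: [-179.9, 0.1, -142.2]
wrist_force: [0.6, 0.5, -0.1]
opening: 0.05
grasp_force: 0.0
```

Request:
{"op": "move_arm", "data": {"jaw": [1,1,1,1], "delta_pos": [[0,0,0],[0,0,0],[0,0,0],[0,0,0]], "yaw": [0,0,0,0]}}

```text
time: 21.37
ee_pos: [0.6837, 0.1048, 0.1914]
tcp_rot: [-180.0, 0.1, -142.2]
wrist_force: [-1.5, 0.9, 5.5]
opening: 0.045
grasp_force: 63.4
```

Request:
{"op": "move_arm", "data": {"jaw": [1,1,1,1,1,1,1,1,1,1], "delta_pos": [[0,0,0.03],[0,0,0.035],[0,0,0.035],[-0.0214,0.0248,0],[-0.0214,0.0248,0],[-0.0214,0.0248,0],[-0.0214,0.0248,0],[-0.0214,0.0248,0],[-0.0214,0.0248,0],[-0.0214,0.0248,0]], "yaw": [0,0,0,-0.0975,-0.0975,-0.0975,-0.0975,-0.0975,-0.0975,-0.0975]}}

```text
time: 22.2
ee_pos: [0.5323, 0.2792, 0.2896]
tcp_rot: [-180.0, -0.0, 178.4]
wrist_force: [0.7, 0.9, -3.7]
opening: 0.0449
grasp_force: 62.8
```

Request:
{"op": "move_arm", "data": {"jaw": [1,1,1,1,1,1,1,1,1], "delta_pos": [[-0.0214,0.0248,0],[0,0,0],[0,0,0],[0,0,-0.035],[0,0,-0.03],[0,0,-0.018],[0,0,-0.008],[0,0,0],[0,0,0]], "yaw": [-0.0975,0,0,0,0,0,0,0,0]}}

```text
time: 22.95
ee_pos: [0.5127, 0.3026, 0.1994]
tcp_rot: [180.0, 0.0, 173.1]
wrist_force: [0.7, -0.3, -3.2]
opening: 0.045
grasp_force: 63.2
```

Request:
{"op": "move_arm", "data": {"jaw": [1,1,1,1,1,1], "delta_pos": [[0,0,-0.002],[0,0,-0.0015],[0,0,0],[0,0,-0.001],[0,0,0],[0,0,0]], "yaw": [0,0,0,0,0,0]}}

```text
time: 23.45
ee_pos: [0.5123, 0.3032, 0.1953]
tcp_rot: [180.0, 0.1, 173.1]
wrist_force: [-0.6, -1.2, 3.9]
opening: 0.0449
grasp_force: 64.0
```

Request:
{"op": "move_arm", "data": {"jaw": [0.3,0.3,0.3,0.3,0.3,0.3,0.3,0.3,0.2,0], "delta_pos": [[0,0,0],[0,0,0],[0,0,0],[0,0,0.02],[0,0,0.04],[0,0,0.04],[-0.0064,-0.04,0],[-0.0064,-0.04,0],[-0.0064,-0.04,0],[-0.0064,-0.04,0]], "yaw": [0,0,0,0,0,0,0,0,0,0]}}

```text
time: 24.28
ee_pos: [0.486, 0.1418, 0.2946]
tcp_rot: [180.0, 0.0, 173.2]
wrist_force: [0.7, -0.5, -0.8]
opening: 0.0785
grasp_force: 0.0
```

Request:
{"op": "move_arm", "data": {"jaw": [0.1,0.1,0.1,0.1,0.1,0.1,0.1,0.1,0.1], "delta_pos": [[-0.0064,-0.0405,0],[-0.0064,-0.0405,0],[-0.0064,-0.0405,0],[-0.0064,-0.0405,0],[-0.0064,-0.0405,0],[-0.0064,-0.0405,0],[0,0,0],[0,0,0],[0,0,0]], "yaw": [0,0,0,0,0,0,0,0,0]}}

```text
time: 25.03
ee_pos: [0.4481, -0.1, 0.2945]
tcp_rot: [180.0, 0.0, 173.1]
wrist_force: [0.5, 0.7, 0.0]
opening: 0.0768
grasp_force: 0.0
```

```bash
python3 look.py collar .448 -.1025 0 w6
```

```text
[ 0.4481 -0.1     0.2945] [1.7998e+02 1.0000e-02 1.7305e+02] 25.0333
expected px [315.76212307 197.7552313 ] [(0.97, array([316., 202.]), 2235), (0.85, array([339., 284.]), 2458), (0.77, array([235., 108.]), 2728), (0.66, array([346.,  74.]), 2414)]
wrist only z=0 0.048 [ 445.8 -101.6    2.6    0. ]
all views 0.058 [ 448.1 -102.4    8.3   -3.2]
```

View pics/w6.png

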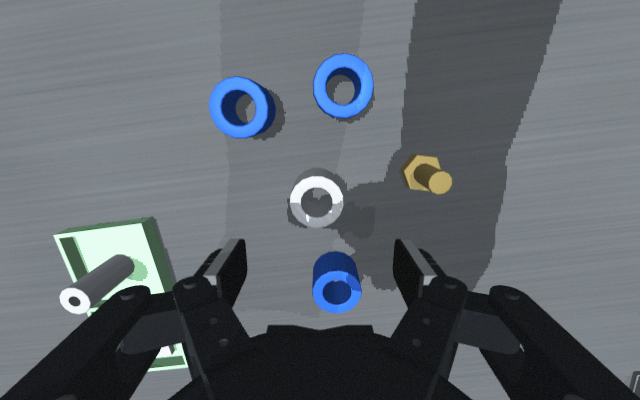

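The steel collar is centred at (316,202), with the blue rings clear of the fingers and the bolt at (430,178). The spacer stands in its tray. I'll grasp the collar.

Request:
{"op": "move_arm", "data": {"jaw": [0.1,0.1,0.1,0.1,0.1,0.1,0.1,0.1,1,1], "delta_pos": [[-0.0015,-0.002,-0.03],[0,0,-0.03],[0,0,-0.025],[0,0,-0.014],[0,0,-0.0075],[0,0,0],[0,0,0],[0,0,0],[0,0,0],[0,0,0]], "yaw": [0,0,0,0,0,0,0,0,0,0]}}

```text
time: 25.97
ee_pos: [0.447, -0.1019, 0.1889]
tcp_rot: [-180.0, 0.1, 173.1]
wrist_force: [-0.8, -0.2, -0.8]
opening: 0.0542
grasp_force: 0.0
```

Request:
{"op": "move_arm", "data": {"jaw": [1,1,1,1], "delta_pos": [[0,0,0],[0,0,0],[0,0,0],[0,0,0]], "yaw": [0,0,0,0]}}

```text
time: 26.3
ee_pos: [0.447, -0.102, 0.189]
tcp_rot: [-180.0, 0.1, 173.1]
wrist_force: [-0.8, 1.0, 6.0]
opening: 0.0435
grasp_force: 62.1
```

Request:
{"op": "move_arm", "data": {"jaw": [1,1,1,1,1,1,1,1,1,1], "delta_pos": [[0,0,0.03],[0,0,0.035],[0,0,0.035],[-0.0016,0.0378,0],[-0.0016,0.0378,0],[-0.0016,0.0378,0],[-0.0016,0.0378,0],[-0.0016,0.0378,0],[-0.0016,0.0378,0],[-0.0016,0.0378,0]], "yaw": [0,0,0,0,0,0,0,0,0,0]}}

```text
time: 27.13
ee_pos: [0.4348, 0.1644, 0.2879]
tcp_rot: [-180.0, 0.0, 173.1]
wrist_force: [1.7, 0.4, -3.6]
opening: 0.0436
grasp_force: 62.8
```

Request:
{"op": "move_arm", "data": {"jaw": [1,1,1,1,1,1,1], "delta_pos": [[-0.0016,0.0378,0],[-0.0016,0.0378,0],[-0.0016,0.0378,0],[-0.0016,0.0378,0],[0,0,0],[0,0,0],[0,0,0]], "yaw": [0,0,0,0,0,0,0]}}

```text
time: 27.72
ee_pos: [0.4289, 0.3138, 0.2874]
tcp_rot: [-179.9, -0.1, 173.2]
wrist_force: [0.1, -0.4, -2.8]
opening: 0.0434
grasp_force: 63.1
```

Request:
{"op": "move_arm", "data": {"jaw": [1,1,1,1,1,1,1,1,1,1], "delta_pos": [[0,0,-0.035],[0,0,-0.03],[0,0,-0.018],[0,0,-0.006],[0,0,0],[0,0,-0.003],[0,0,-0.001],[0,0,-0.001],[0,0,0],[0,0,0]], "yaw": [0,0,0,0,0,0,0,0,0,0]}}

```text
time: 28.55
ee_pos: [0.4292, 0.314, 0.1946]
tcp_rot: [180.0, 0.0, 173.1]
wrist_force: [0.4, -0.3, -3.3]
opening: 0.0436
grasp_force: 63.0
```

Request:
{"op": "move_arm", "data": {"jaw": [1,1,1,1,1], "delta_pos": [[0,0,-0.001],[0,0,-0.001],[0,0,0],[0,0,0],[0,0,0]], "yaw": [0,0,0,0,0]}}

```text
time: 28.97
ee_pos: [0.4291, 0.314, 0.1931]
tcp_rot: [180.0, 0.1, 173.1]
wrist_force: [-2.7, -1.0, 5.2]
opening: 0.0433
grasp_force: 64.1
```

Contact with the floor. I'll release, rise and back off towards the base so the cameras can see both trays.

Request:
{"op": "move_arm", "data": {"jaw": [0.3,0.3,0.3,0.3,0.3,0.3,0.3,0.3,0.3,0.3], "delta_pos": [[0,0,0],[0,0,0],[0,0,0],[0,0,0.02],[0,0,0.04],[0,0,0.04],[-0.03,-0.02,0.01],[-0.03,-0.025,0],[-0.03,-0.025,0],[-0.02,-0.03,0]], "yaw": [0,0,0,0,0,0,0,0,0,0]}}

```text
time: 29.8
ee_pos: [0.3172, 0.2133, 0.3019]
tcp_rot: [180.0, -0.0, 173.2]
wrist_force: [0.0, -0.9, 0.5]
opening: 0.0599
grasp_force: 0.0
```

Run:
```python
from h import *
print(bot.get_obs()['time'])
a=camera('top')[120:300,130:510];b=camera('side')[120:350,130:510]
save('end',np.vstack([cv2.resize(a,None,fx=1.4,fy=1.4,interpolation=cv2.INTER_CUBIC),cv2.resize(b,None,fx=1.4,fy=1.4,interpolation=cv2.INTER_CUBIC)]))
```

```text
29.8
```

View pics/end.png

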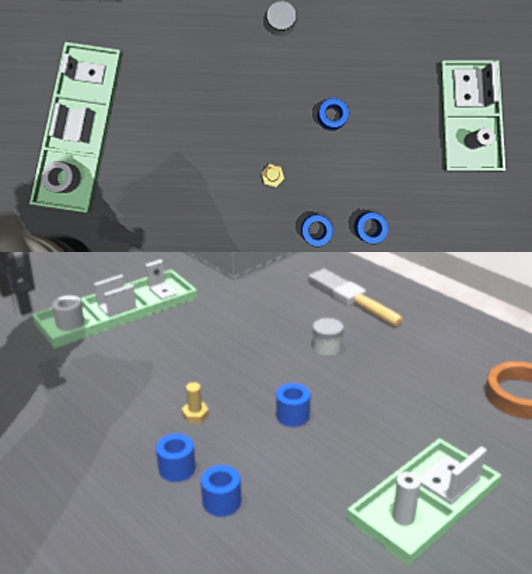

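Run:
```python
from h import *
m=camera_model('side');b=camera('side');S=6
x0,y0=375,250;c=cv2.resize(b[y0:340,x0:495],None,fx=S,fy=S,interpolation=cv2.INTER_CUBIC)
o=np.array([.5857,-.3120]);a=np.radians(-88.8);ex=np.array([np.cos(a),np.sin(a)]);ey=np.array([-ex[1],ex[0]])
for X,Z in((-.025,.012),(.025,.004),(.025,.054),(.017,.054)):
  for Y in(-.03,.03):
    u=(proj(m,[*(o+X*ex+Y*ey),Z])-[x0-.5,y0-.5])*S;cv2.circle(c,tuple(int(v) for v in u),4,(255,0,0),-1)
save('z',c)
```

```text
(no output)
```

View pics/z.png

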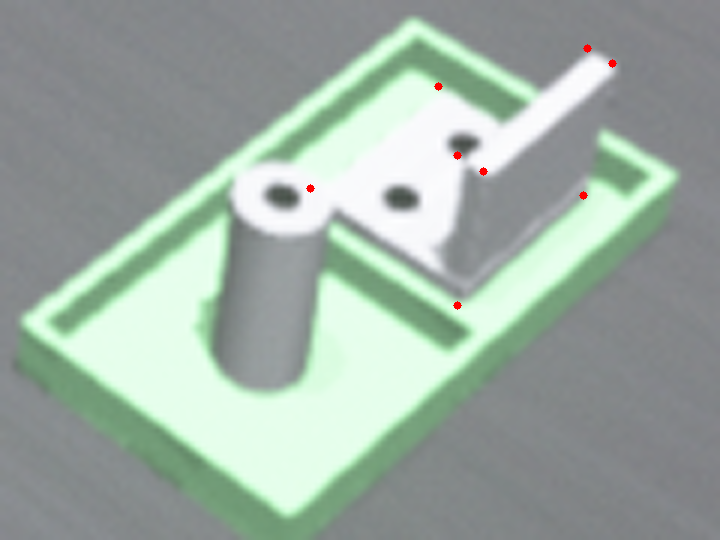

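The leg's lower edge in this picture lies a little above my overlay: (470,290) seen against (457,305) predicted. I'll check for tilt from close above.

Request:
{"op": "move_arm", "data": {"jaw": [0,0,0,0,0,0,0,0,0,0], "delta_pos": [[0.018,-0.0366,0],[0.018,-0.0366,0],[0.018,-0.0366,0],[0.018,-0.0366,0],[0.018,-0.0366,0],[0.018,-0.0366,0],[0.018,-0.0366,0],[0.018,-0.0366,0],[0.018,-0.0366,0],[0.018,-0.0366,0]], "yaw": [0,0,0,0,0,0,0,0,0,0]}}

```text
time: 30.78
ee_pos: [0.5006, -0.1544, 0.3014]
tcp_rot: [180.0, 0.0, 173.1]
wrist_force: [1.6, 1.3, 0.4]
opening: 0.0852
grasp_force: 0.0
```

Request:
{"op": "move_arm", "data": {"jaw": [0,0,0,0,0,0,0], "delta_pos": [[0.018,-0.0366,0],[0.018,-0.0366,0],[0.018,-0.0366,0],[0.018,-0.0366,0],[0,0,0],[0,0,0],[0,0,0]], "yaw": [0,0,0,0,0,0,0]}}

```text
time: 31.37
ee_pos: [0.5716, -0.2986, 0.3007]
tcp_rot: [180.0, -0.1, 173.1]
wrist_force: [0.1, 0.3, 1.0]
opening: 0.0854
grasp_force: 0.0
```

Run:
```python
from h import *
print(bot.get_obs()['ee_pos']);m=camera_model('wrist');b=camera('wrist');S=3
e=proj(m,[.5857,-.315,.02]).astype(int);x0,y0=max(e[0]-120,0),max(e[1]-95,0)
c=cv2.resize(b[y0:y0+190,x0:x0+250],None,fx=S,fy=S,interpolation=cv2.INTER_CUBIC)
o=np.array([.5857,-.3125]);a=np.radians(-88.8);ex=np.array([np.cos(a),np.sin(a)]);ey=np.array([-ex[1],ex[0]])
for X,Z,k in((-.025,.012,(255,0,0)),(.017,.012,(0,0,255)),(.025,.054,(255,0,255)),(.017,.054,(255,0,255))):
  for Y in(-.03,.03):
    u=(proj(m,[*(o+X*ex+Y*ey),Z])-[x0-.5,y0-.5])*S;cv2.circle(c,tuple(int(v) for v in u),3,k,-1)
save('z2',c)
```

```text
[ 0.57164462 -0.29861039  0.30068945]
```

View pics/z2.png

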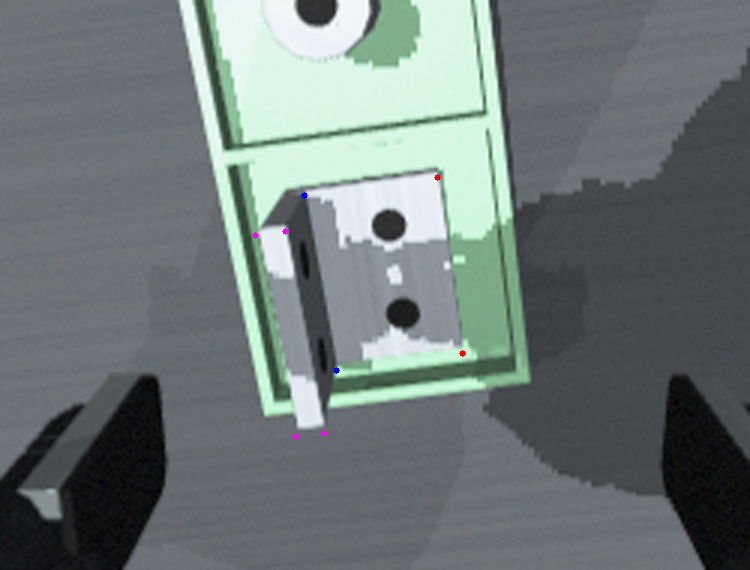

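All the corners show the same offset of about 2 mm, at (438,177), (305,195) and (255,235). So the bracket stands flat and upright, well inside its place. I'll hand the job in.

```bash
python3 -c "
from workcell import bot
print(bot.job_done())"
```

```text
the job is handed in; nothing more can be done
None
```

Both kits are made up and handed in at about 31 s: the wide bracket and spacer are in the two-place tray, and the narrow bracket, channel and collar are in the three-place tray; the tin, bolt and blue rings were not touched.

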